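# Reset the lamp unit through its guarded well

## Task

The lamp power unit on the cabinet has tripped. Push its sliding guard fully open with the fingertips, reach into the well underneath, press the sunken reset key fully down and hold it there for about two seconds, then let it spring up and push the guard fully closed again. Be gentle, do not press the two raised keys on the front of the unit, and leave the things standing around it where they are: nothing needs to be grasped or lifted.

Things in the scene. Friction and masses are not known exactly. Their poses are not given: they have to be found in the camera images.
- lamp_unit: Low grey and white lamp power unit, 140 (x) x 200 (y) x 60 (z) mm, fixed upright; place and yaw vary. Origin: centre of its underside; x to its back, y to its left, z up. On its flat top: a well under a sliding metal guard at the back left; along the front two raised round keys (x -42, y -55 and -10 mm) and a fixed dial (x -42, y 55, diameter 34, top at z 74 mm).
- well_mouth (a point): Centre of the well's mouth in the top of the unit, at unit x = 25, y = 40, z = 60 mm. The well is 34 mm along the unit's x and 54 mm along its y, with upright walls and 30 mm deep. Two rails stand along the guard's path, 6 mm above the top, their inner faces at 22 mm either side of the well's centre in x.
- reset_key_top (a point): Centre of the top of the sunken reset key, a round grey key of 18 mm diameter in the middle of the well; its top lies 22 mm below the mouth when up.
- reset_key (a joint): Travel of the reset key in m: 0 = up, 0.005 = fully down. Spring-loaded: about 2 N starts it, about 5 N holds it fully down; springs up when let go.
- guard (a joint): Sliding guard, m: 0 = closed over the well, 0.062 = fully open; opens along the unit's -y (to its right), with end stops. About 1.5 N of friction; stays where it is left. Starts closed or up to 0.015 ajar. A metal plate 43 (x) x 62 (y) x 3 mm lying on the unit's top.
- guard_fin (a point): Middle of the upper edge of the upright fin in the middle of the guard, moving with it. The fin is a plate 32 mm along the unit's x, 6 mm thick along y, rising 22 mm above the guard's plate to 85 mm above the work surface; push against its faces to slide the guard.
- front_key_right (a joint): Travel of the raised round key (18 mm diameter, 10 mm above the unit's top) at the front right of the unit, in m: 0 = up, 0.005 = down. Not to be pressed.
- front_key_left (a joint): Travel of the same kind of raised key at the front of the unit, 45 mm left of the other. Not to be pressed.
- eyepiece_can: Bystander: black round screw can, 37 mm diameter, 46 mm high, standing loose to the left of the unit. Origin: centre of its underside.
- coverslip_box: Bystander: small blue and white box, 30 x 30 x 20 mm, loose to the right of the unit. Origin: centre of its underside.
- loupe: Bystander: black focusing loupe, 35 mm diameter, 27 mm high, loose in front of the unit. Origin: centre of its underside.
- slide_pack: Bystander: small white and blue carton, 82 x 30 x 34 mm, loose behind the unit. Origin: centre of its underside.
Not all that is in view belongs to the job. There is more than one size of the lamp_unit; the one meant has the size given above.

How it is judged:
By the outcome, as a careful person would: the job done as asked, in the order asked, and still so for the second after the job is handed in, with the robot touching nothing.
It also fails if it takes over 58 s, if anything falls off the work surface, if the arm or the gripper's body presses on something with over 40 N, if the wrist force passes 120 N, or if a joint passes its speed limit or range.

## Robot

A 7-joint arm with a two-finger parallel gripper is mounted at the origin on a cart in front of the work surface, level with it; the furniture and walls round the work are solid. World frame = base frame: x ahead of the robot, y to its left, z up, the work surface at z = 0. Lengths are in mm, angles in rad, forces in N, time in s.
With the tool pointing down it reaches from about 400 to 900 mm from the base axis. Payload 5.5 kg.
Tool frame: the origin (TCP) lies midway between the tips of the shut fingers; the grasp point (between the pads) lies 19 mm behind it; y points along the fingers, z is the direction in which the jaws open and shut, and the axes are right-handed (so a half turn about y gives the same grasp; the last joint's range is limited). The gripper opens to 92 mm and grips with 3 to 60 N. Pads are 19 mm wide; open, the fingers measure 130 mm over their backs; the gripper's body (75 mm by 190 mm) begins 47 mm behind the grasp point.
Start: joints at [-1.009, 0.501, -0.427, 1.55, 0.221, 1.138, -0.21], TCP at [191.304, 621.211, 192.629] pointing down, gripper open.
Joint ranges: [-2.88, 2.88], [-0.31, 2.03], [-1.54, 1.56], [0.2, 2.42], [-1.41, 4.55], [0.19, 2.02], [-2.57, 2.57]. Speed limits (rad/s): [2.57, 2.57, 3.14, 3.14, 3.14, 3.14, 3.14].

## Interface

Orientations are given as [roll, pitch, yaw] about the fixed x, y, z axes, in that order (R = Rz(yaw) Ry(pitch) Rx(roll)).
In Python, from cell import monitor, viewer, workorder, finder gives the robot as it stands. The module is installed in compiled form; this text tells all that it offers.
- The arm moves only by the shell command python3 -m handwheel 'ROWS'. ROWS is JSON, a list of rows, each a list of 7 numbers: the shift along the tool's x, y, z in mm, then the turn, a rotation vector about the tool's x, y, z in rad, then the closure, from -1 (fully open) to 1 (shut), so that 0 is half open. A call has 1 to 12 rows; each row is the pose to reach, as a shift and turn from the pose commanded when the call began, along the tool's axes at that moment; what a row does not reach only later rows make up. A row lasts 1/10 s, in which the tool goes at most 50 mm and 8.59 degrees, less where a joint would pass 70% of its speed; a pose out of reach is approached as far as the arm can. A call with a gripper value outside its range is refused whole. The fingers move at their own pace and stop on an object; the grip force is fixed at half the most. Time passes only in rows, so rows that repeat a pose let the fingers close. It gives the time, the measured TCP pose, the force and the opening at its end, in the units of the state.
- monitor.observe(): the state, without advancing time (a new reading comes with each control period).
- viewer.grab_frame(name): name is "scene" or "top" or "wrist"; returns a dict with "frame" (420x560x3 uint8, red, green, blue), "fovy" (degrees; the focal length in pixels is half the picture's height over the tangent of half this angle, whatever the lens; pixels are square), "cx", "cy" (the principal point, pixels), "k1" (the pictures are not rectified: a ray, as slopes to the right and down, at radius r is drawn at 1 + k1 r^2 times it, then the intrinsics apply), "world_from_camera" (4x4, takes a point from camera to world coordinates). Camera axes: x right, y down, z forward; pixel columns grow to the right and rows downward; lengths in mm; the calibration is good to about 2 mm. A picture is of the moment at which its call begins. There is no depth.
- workorder.close_job(): hands the job in, once; it reports no verdict.
Trained networks look in a picture, given as the dict that the camera call returned (one of the last four; its "shot" number tells which), for a name from the list of things; names that differ only in an ending like _2 or _b are one class to them, and where a whole thing is asked for, a point or a joint stands for the part that bears it (a point fixed in the world has none). Each returns a list of dicts, best first, with "confidence" (0 to 1); they miss things now and then, are a little off and sometimes report something else, mostly with a low value. They report only what shows in the picture. A call takes as long as a camera call. They do not tell look-alikes from the thing itself.
- finder.recognise(picture, target): "box" ([left, top, width, height] in pixels, round what is visible of it).
- finder.silhouettes(picture, target): "region" (420x560 bool, what is visible of it) and "box" ([left, top, width, height] in pixels, round what is visible of it).
The state is a dict: "time": time; "joint_positions": joint angles; "qvel": joint speeds; "tau": joint torques, N m; "tool_pos": TCP position; "tcp_rot": TCP orientation; "ft_force": force on the tool from outside, world axes, zero at the start; "ft_torque": the same for the moment, N m; "opening": finger opening in mm.
Only numpy, scipy, OpenCV 4.12 (cv2) and the standard library are available. Lean on these libraries where they do the work, as an engineer would, in place of code of your own. Each camera call takes 0.05 s, during which the arm holds its last target. There are 200 camera calls.

## Working session

There is one attempt and no reset: what is moved stays moved. The work goes in short steps, Python scripts to look and compute and a shell command to move; the robot and the scene stay as the last step left them, time stands still between calls to the robot, and variables do not carry over. Pictures are saved under pics/ and viewed, about 8 in all and at most 12, crops included, and the job is handed in when it is done.

```bash
mkdir -p pics; cat > h.py <<'E'
import numpy as np, cv2
from cell import monitor, viewer, workorder, finder
def save(d,n): cv2.imwrite(f'pics/{n}.png',cv2.cvtColor(d['frame'],cv2.COLOR_RGB2BGR))
def K(d):
    f=d['frame'].shape[0]/2/np.tan(np.radians(d['fovy'])/2)
    return f
def ray(d,u,v):
    f=K(d); p=np.array([(u-d['cx'])/f,(v-d['cy'])/f]); q=p.copy()
    for _ in range(30): q=p/(1+d['k1']*(q@q))
    T=np.array(d['world_from_camera']); return T[:3,3],T[:3,:3]@np.array([q[0],q[1],1])
def at_z(d,u,v,z):
    o,r=ray(d,u,v); return o+r*(z-o[2])/r[2]
def proj(d,P):
    T=np.array(d['world_from_camera']); c=(np.atleast_2d(P)-T[:3,3])@T[:3,:3]
    s=c[:,:2]/c[:,2:]; s=s*(1+d['k1']*(s**2).sum(1,keepdims=True)); return s*K(d)+[d['cx'],d['cy']]
E
python3 - <<'E'
from h import *
s=monitor.observe(); print(s)
ds={n:viewer.grab_frame(n) for n in('scene','top','wrist')}
for n,d in ds.items():
    save(d,n+'0'); print(n,d['fovy'],d['k1'],np.round(d['world_from_camera'],3).tolist())
    for t in('lamp_unit','guard_fin','front_key_left','reset_key_top','eyepiece_can','slide_pack','loupe','coverslip_box'):
        try: print(t,[(r['box'],round(r['confidence'],2)) for r in finder.recognise(d,t)][:3])
        except Exception as e: print(t,e)
cv2.imwrite('pics/st.png',cv2.resize(np.vstack([cv2.imread('pics/scene0.png'),cv2.imread('pics/top0.png')]),(400,600)))
E
```

```text
{'time': 0.0, 'joint_positions': array([-1.00877488,  0.50182653, -0.4267742 ,  1.55147518,  0.22081083,
        1.13833544, -0.2103344 ]), 'qvel': array([ 0.00197899, -0.00024251, -0.00069516,  0.00070308, -0.00038579,
        0.00165697, -0.00145063]), 'tau': array([-5.00507558e-04, -5.66593766e+01, -5.81608772e+00, -2.79120505e+01,
       -6.86377357e-02,  3.09586606e-02,  1.93873284e-04]), 'tool_pos': array([191.17961201, 620.41789774, 191.57984231]), 'tcp_rot': array([-1.57278214e+00,  3.27417948e-05, -2.98806372e-01]), 'ft_force': array([ 0.67275737,  0.08863499, -0.04487121]), 'ft_torque': array([-0.02464477,  0.00372466,  0.06943345]), 'opening': 91.43084436055467}
scene 47.48289827686179 -0.01755887399768068 [[0.764, -0.253, 0.594, -88.69], [-0.645, -0.302, 0.702, -698.114], [0.002, -0.919, -0.394, 494.769], [0.0, 0.0, 0.0, 1.0]]
lamp_unit [([250.4, 213.0, 114.3, 69.3], 0.64), ([152.7, 221.4, 84.9, 51.2], 0.57)]
guard_fin [([288.3, 210.5, 29.9, 15.3], 0.78)]
front_key_left []
reset_key_top [([337.9, 274.7, 18.6, 15.2], 0.47)]
eyepiece_can [([262.9, 209.7, 12.5, 11.9], 0.67)]
[... 388 characters left out ...]
8), ([250.9, 170.4, 114.6, 86.4], 0.6)]
guard_fin [([267.6, 187.2, 34.1, 25.9], 0.96), ([177.7, 302.1, 28.6, 22.9], 0.87), ([309.1, 230.9, 11.2, 10.4], 0.27)]
front_key_left [([218.9, 334.0, 4.3, 3.7], 0.38)]
reset_key_top []
eyepiece_can [([208.6, 187.1, 23.4, 21.5], 0.85)]
slide_pack [([286.1, 145.4, 45.1, 17.2], 0.76)]
loupe [([319.6, 271.5, 23.2, 16.8], 0.68)]
coverslip_box [([374.1, 220.3, 18.9, 18.7], 0.6)]
wrist 62.7376767611083 -0.06603524887714722 [[0.295, 0.926, 0.235, 128.953], [0.956, -0.285, -0.075, 640.527], [-0.003, 0.247, -0.969, 383.726], [0.0, 0.0, 0.0, 1.0]]
lamp_unit []
guard_fin []
front_key_left []
reset_key_top []
eyepiece_can []
slide_pack []
loupe []
coverslip_box []
```

```bash
python3 - <<'E'
import cv2
t=cv2.imread('pics/top0.png')[120:380,140:420]
cv2.imwrite('pics/top_crop.png',cv2.resize(t,None,fx=2.3,fy=2.3,interpolation=cv2.INTER_CUBIC))
E
```

```text
(no output)
```

View pics/scene0.png

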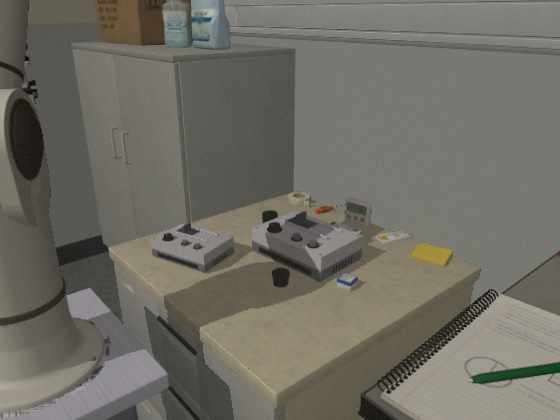

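View pics/top_crop.png

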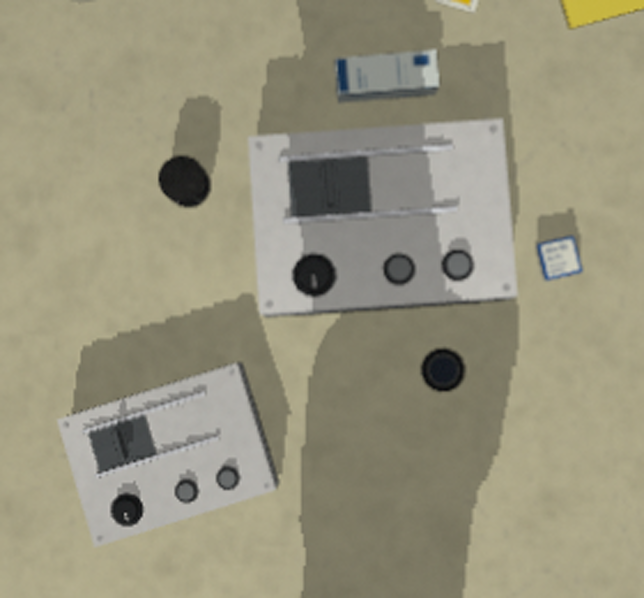

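The top picture shows two units: a large one in the centre (crop corners about (248,137), (503,118), (517,298), (263,316)) and a smaller one at lower left. The can, loupe, box and pack stand around the large one. I'll check the sizes next.

```bash
cat >> h.py <<'E'
def unit2w(c,yaw,p):
    p=np.atleast_2d(p); R=np.array([[np.cos(yaw),-np.sin(yaw)],[np.sin(yaw),np.cos(yaw)]])
    return np.c_[p[:,:2]@R.T+c,p[:,2]]
E
python3 - <<'E'
from h import *
from scipy.optimize import least_squares
d=viewer.grab_frame('top')
def cr(L): return np.array(L,float)/2.3+[140,120]
big=cr([(248,137),(503,118),(517,298),(263,316)])
small=cr([(58,418),(240,363),(277,487),(98,545)])
for q in(big,small):
    P=np.array([at_z(d,u,v,60) for u,v in q]); print(P.round(1).tolist(),np.linalg.norm(np.diff(np.r_[P,P[:1]],axis=0),axis=1).round(1))
# fit with corners (BL,BR,FR,FL) + dial, keys, screws
M=np.array([[70,100,60],[70,-100,60],[-70,-100,60],[-70,100,60],[-42,55,74],[-42,-10,70],[-42,-55,70]])
uv=np.r_[big,cr([(314,274),(399,268),(458,264)])]
f=lambda x:(proj(d,unit2w(x[:2],x[2],M))-uv).ravel()
s=least_squares(f,[500,0,0],loss='soft_l1'); print(s.x, f(s.x).reshape(-1,2).round(1).tolist())
c,y=s.x[:2],s.x[2]
print('fin',[proj(d,unit2w(c,y,[25,40-g,85])).round(1).tolist() for g in(0,.015*1000)])
print('well',unit2w(c,y,[25,40,60]))
for n in('scene','top'):
    d=viewer.grab_frame(n); im=cv2.cvtColor(d['frame'],cv2.COLOR_RGB2BGR)
    im=cv2.resize(im,None,fx=4,fy=4,interpolation=cv2.INTER_CUBIC)
    W=lambda p:[tuple(map(int,(a+.5)*4)) for a in proj(d,unit2w(c,y,p))]
    cv2.polylines(im,[np.array(W(M[:4]))],True,(0,0,255),1)
    cv2.polylines(im,[np.array(W([[42,67,60],[42,13,60],[8,13,60],[8,67,60]]))],True,(0,255,0),1)
    cv2.polylines(im,[np.array(W([[41,40,85],[9,40,85]]))],True,(255,0,255),1)
    for p in W(M[4:]): cv2.circle(im,p,4,(255,0,0),-1)
    o=np.array(W([[0,0,60]]))[0]; im=im[o[1]-200:o[1]+200,o[0]-250:o[0]+250]
    cv2.imwrite(f'pics/ov_{n}.png',im)
a=np.hstack([cv2.imread('pics/ov_scene.png'),cv2.imread('pics/ov_top.png')]); cv2.imwrite('pics/ov.png',cv2.resize(np.vstack(np.hsplit(a,2)),None,fx=.75,fy=.75))
E
```

```text
[[619.1, 85.1, 60.0], [639.3, -112.2, 60.0], [500.1, -125.1, 60.0], [480.8, 68.8, 60.0]] [198.4 139.9 194.8 139.2]
[[398.4, 222.9, 60.0], [444.5, 85.1, 60.0], [351.9, 53.9, 60.0], [303.9, 188.2, 60.0]] [145.3  97.8 142.6 100.7]
[ 5.60179107e+02 -2.01679738e+01  9.94433268e-02] [[-0.6, -0.5], [0.3, -0.2], [0.9, -0.2], [-2.1, 0.1], [-0.0, 0.2], [0.2, 0.3], [0.3, 0.2]]
fin [[[282.3, 199.7]], [[291.0, 199.1]]]
well [[581.08441629  22.11639734  60.        ]]
```

View pics/ov.png

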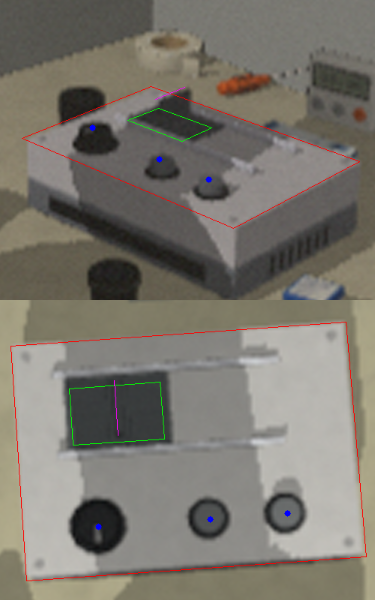

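The large unit measures about 198 x 140 mm, so it is the one meant. The overlay fits in the top view: guard slightly ajar, fin at about (282,200) in the full image. Next I'll work out the hover beside it for a close wrist look.

```bash
cat >> h.py <<'E'
def shift(cmd,yaw,goal):
    d=np.array(goal)-cmd; c,s=np.cos(yaw),np.sin(yaw)
    return np.array([c*d[0]+s*d[1],-d[2],-s*d[0]+c*d[1]]).round(1)
C,Y=np.array([560.2,-20.2]),0.0994
E
python3 - <<'E'
from h import *
g=unit2w(C,Y,[25,95,170])[0]; print(g, shift(np.array([191.3,621.2,192.6]),-.2988,g), Y+.2988)
E
```

```text
[575.64913952  76.8119791  170.        ] [ 527.6   22.6 -407.1] 0.3982
```

```bash
python3 -m handwheel '[[20,0,-15,0,-0.03,0,1],[60,2,-46,0,-0.08,0,1],[105,4,-81,0,-0.13,0,1],[150,6,-116,0,-0.18,0,1],[195,8,-150,0,-0.23,0,1],[240,10,-185,0,-0.28,0,1],[285,12,-220,0,-0.33,0,1],[330,14,-255,0,-0.37,0,1],[375,16,-289,0,-0.398,0,1],[415,18,-320,0,-0.398,0,1],[455,20,-351,0,-0.398,0,1],[480,22.6,-370,0,-0.398,0,1]]'
python3 - <<'E'
from h import *
y=-.2988;c,s=np.cos(y),np.sin(y)
cmd=np.array([191.3+480*c+370*s,621.2+480*s-370*c,170.])
g=unit2w(C,Y,[25,95,170])[0];print(cmd,shift(cmd,Y,g),monitor.observe()['tool_pos'],monitor.observe()['tcp_rot'])
E
```

```text
time: 2.7
tool_pos: [524.1, 150.3, 172.2]
tcp_rot: [-1.571, -0.001, 0.099]
ft_force: [-0.0, 0.6, 0.5]
opening: 1.8
[541.11317578 126.2952192  170.        ] [ 29.5  -0.  -52.7] [524.13276045 150.25025871 172.21710412] [-1.57062813e+00 -1.17001464e-03  9.93455319e-02]
```

```bash
python3 -m handwheel '[[15,0,-26,0,0,0,1],[29.5,0,-52.7,0,0,0,1],[29.5,0,-52.7,0,0,0,1],[29.5,0,-52.7,0,0,0,1],[29.5,0,-52.7,0,0,0,1]]'
python3 - <<'E'
from h import *
s=monitor.observe();print(s['tool_pos'],s['tcp_rot'],s['ft_force'])
d=viewer.grab_frame('wrist');im=cv2.cvtColor(d['frame'],cv2.COLOR_RGB2BGR);cv2.imwrite('pics/w1.png',im)
M=np.array([[70,100,60],[70,-100,60],[-70,-100,60],[-70,100,60]])
W=lambda p:np.int32(proj(d,unit2w(C,Y,p)))
for p,col in((M,(0,0,255)),([[42,67,60],[42,13,60],[8,13,60],[8,67,60]],(0,255,0)),([[41,43,85],[9,43,85],[9,37,85],[41,37,85]],(255,0,255)),([[-42,55,74],[-42,-10,70],[-42,-55,70]],(255,0,0))):
    cv2.polylines(im,[W(p)],True,col,1)
cv2.imwrite('pics/w1o.png',cv2.resize(im,(784,588)))
for t in('guard_fin','front_key_left','front_key_right','lamp_unit'): print(t,[(r['box'],round(r['confidence'],2)) for r in finder.recognise(d,t)][:3])
E
```

```text
time: 3.2
tool_pos: [556.8, 103.9, 171.8]
tcp_rot: [-1.57, 0.0, 0.101]
ft_force: [0.1, 0.3, -0.3]
opening: -0.0
[556.84445508 103.89257271 171.75228441] [-1.56998882e+00  3.58508215e-04  1.00942392e-01] [ 0.0807616   0.25619831 -0.27631274]
guard_fin [([141.5, 193.2, 71.2, 44.1], 0.94), ([349.6, 0.0, 57.0, 26.9], 0.88), ([20.0, 108.7, 230.6, 153.6], 0.51)]
front_key_left [([106.2, 134.1, 21.9, 19.5], 0.65)]
front_key_right [([54.8, 133.2, 25.3, 23.2], 0.79)]
lamp_unit [([20.0, 107.6, 229.5, 155.0], 0.79), ([251.5, 0.5, 178.0, 72.3], 0.67)]
```

View pics/w1o.png

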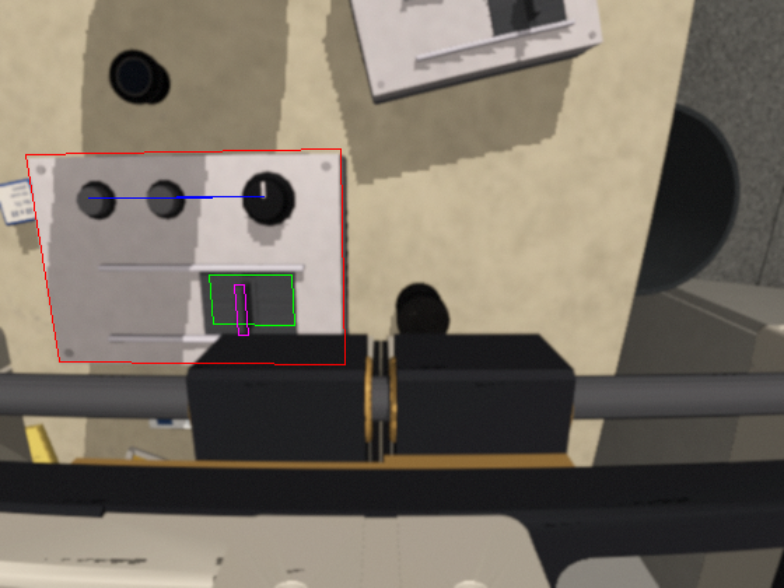

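The wrist view shows the unit on the left, with the overlay within about 3 px (~2 mm). The keys are at (95,199) and (163,198), the dial is at (268,198), and the guard is nearly closed with its fin at about (240,300). I'll move above the approach point left of the fin, then check finger width and height in the scene camera.

```bash
python3 - <<'E'
from h import *
s=monitor.observe();p=s['tool_pos'];print(p)
for g in([25,80,110],[25,80,70]): print(shift(p,Y,unit2w(C,Y,g)[0]))
E
```

```text
[557.14856537 103.4893099  171.90071238]
[ 15.8  61.9 -43.4]
[ 15.8 101.9 -43.4]
```

```bash
python3 -m handwheel '[[8,8,-20,0,0,0,1],[15.8,20,-40,0,0,0,1],[15.8,40,-43.4,0,0,0,1],[15.8,62,-43.4,0,0,0,1],[15.8,62,-43.4,0,0,0,1],[15.8,62,-43.4,0,0,0,1]]'
python3 - <<'E'
from h import *
s=monitor.observe();p=s['tool_pos'];print(p,s['tcp_rot'],s['ft_force'],shift(p,Y,unit2w(C,Y,[25,80,70])[0]))
o=[]
for n,w in(('scene',None),('wrist',None)):
    d=viewer.grab_frame(n);im=cv2.cvtColor(d['frame'],cv2.COLOR_RGB2BGR)
    z=4 if n=='scene' else 2
    im=cv2.resize(im,None,fx=z,fy=z,interpolation=cv2.INTER_CUBIC)
    W=lambda q:np.int32((proj(d,q)+.5)*z)
    c=Y;ex=np.array([np.cos(c),np.sin(c),0]);ey=np.array([-np.sin(c),np.cos(c),0])
    tip=np.array([p+a*ex*9.5+b*ey*19 for a,b in((1,1),(1,-1),(-1,-1),(-1,1))])
    cv2.polylines(im,[W(tip)],True,(0,255,255),1);cv2.polylines(im,[W(tip+[0,0,66])],True,(0,255,0),1)
    fin=unit2w(C,Y,[[41,43,85],[9,43,85],[9,37,85],[41,37,85]]);cv2.polylines(im,[W(fin)],True,(255,0,255),1)
    q=W(np.array([p]))[0]
    x0,y0=np.clip(q-[300,260],0,[im.shape[1]-600,im.shape[0]-500])if n=='scene' else (260,240)
    o.append(im[y0:y0+500,x0:x0+600])
cv2.imwrite('pics/f1.png',cv2.resize(np.vstack(o),(480,800))[:,:]);cv2.imwrite('pics/f1.png',cv2.resize(np.hstack(o),(800,333)))
E
```

```text
time: 4.05
tool_pos: [577.2, 61.4, 109.9]
tcp_rot: [-1.571, 0.001, 0.1]
ft_force: [-0.5, -0.5, -0.5]
opening: 0.4
[577.19351825  61.3727855  109.85648244] [-1.57053559e+00  8.53215793e-04  1.00062074e-01] [-0.49511719 -0.50121732 -0.52327538] [-0.  39.9  0.5]
```

View pics/f1.png

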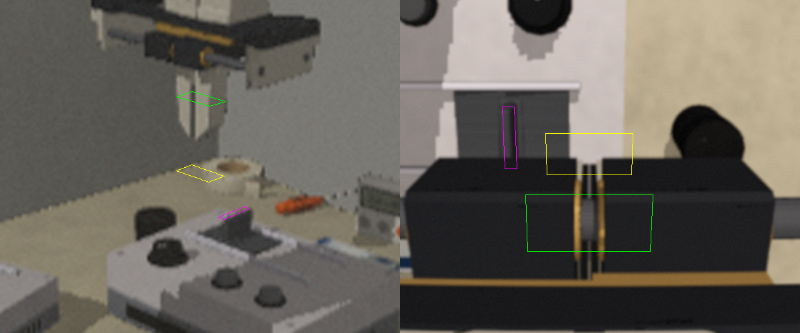

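The scene view shows the fingertips at about (195,137), clearly above the drawn TCP at (200,172). The wrist view agrees, with no finger showing where the TCP is drawn. I'll quantify this before going near anything.

```bash
python3 - <<'E'
from h import *
s=monitor.observe();p=s['tool_pos'];print(s['time'],p,s['joint_positions'])
d=viewer.grab_frame('scene');save(d,'s2');T=np.array(d['world_from_camera'])
b=proj(d,[p])[0];print('tcp px',b,'tip z=150 px',proj(d,[p+[0,0,30]])[0])
# where on vertical line through p does row match tip
for dz in range(0,60,5): print(dz,proj(d,[p+[0,0,dz]])[0].round(1),end=' ')
im=cv2.cvtColor(d['frame'],cv2.COLOR_RGB2BGR);x,y=b.astype(int)
im=im[y-75:y+65,x-60:x+80]; im=cv2.resize(im,None,fx=4,fy=4,interpolation=cv2.INTER_NEAREST);print('\ncrop origin',x-60,y-75)
d2=viewer.grab_frame('top');b2=proj(d2,[p])[0].astype(int);i2=cv2.cvtColor(d2['frame'],cv2.COLOR_RGB2BGR)
cv2.circle(i2,tuple(b2),1,(0,255,255),-1);i2=cv2.resize(i2,None,fx=2,fy=2)[100:660,420-280:420+280][:560,:]
i2=i2[:560,:240+0] if 0 else i2
print(b2); cv2.imwrite('pics/s2c.png',cv2.resize(np.hstack([im,i2[:560]]),(800,400)))
E
```

```text
4.15 [578.42688254  61.50437809 111.07134399] [ 0.03099728  0.44853952 -0.23314346  1.80633912  0.12828085  0.89938096
  1.41116717]
tcp px [286.65959531 196.70997611] tip z=150 px [286.7755503 184.1669263]
0 [286.7 196.7] 5 [286.7 194.6] 10 [286.7 192.6] 15 [286.7 190.5] 20 [286.7 188.4] 25 [286.8 186.3] 30 [286.8 184.2] 35 [286.8 182. ] 40 [286.8 179.9] 45 [286.8 177.8] 50 [286.9 175.7] 55 [286.9 173.5] 
crop origin 226 121
[258 198]
```

View pics/s2c.png

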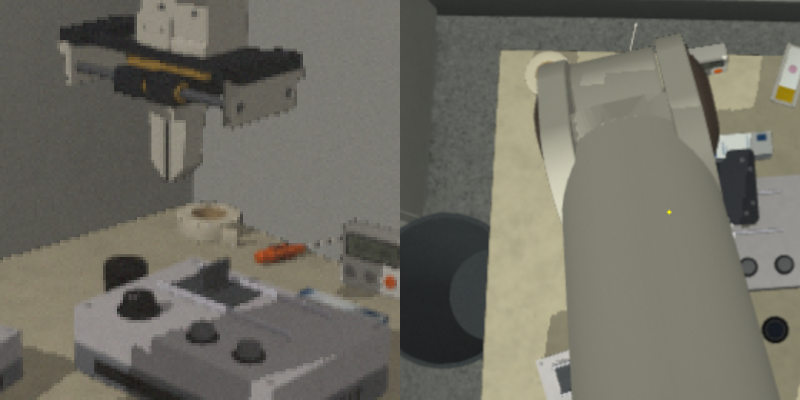

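The tip in the scene view is at pixel (286,184), which puts the visible fingertips about 30 mm above the reported TCP. I'll descend in small increments, watching force and picture.

```bash
python3 -m handwheel '[[0,15,0,0,0,0,1],[0,30,0,0,0,0,1],[0,38,0,0,0,0,1],[0,38,0,0,0,0,1],[0,38,0,0,0,0,1]]'
python3 - <<'E'
from h import *
s=monitor.observe();p=s['tool_pos'];print(s['time'],p,s['ft_force'],s['ft_torque'])
d=viewer.grab_frame('scene');im=cv2.cvtColor(d['frame'],cv2.COLOR_RGB2BGR)
print('fin',[(r['box'],r['confidence']) for r in finder.recognise(d,'guard_fin')][:2])
b=proj(d,[p])[0];print(b);x,y=b.astype(int);print(x-50,y-60)
im=cv2.resize(im[y-60:y+50,x-50:x+80],None,fx=5,fy=5,interpolation=cv2.INTER_CUBIC)
d=viewer.grab_frame('wrist');i2=cv2.cvtColor(d['frame'],cv2.COLOR_RGB2BGR)
for P in([[42,67,60],[42,13,60],[8,13,60],[8,67,60]],[[41,43,85],[9,43,85],[9,37,85],[41,37,85]]): cv2.polylines(i2,[np.int32(proj(d,unit2w(C,Y,P)))],True,(0,255,0),1)
i2=cv2.resize(i2,None,fx=1,fy=1)
cv2.imwrite('pics/s3.png',cv2.resize(np.hstack([im,i2[:,:][ :420] if 0 else cv2.resize(i2,(733,550))]),(800,318)))
E
```

```text
time: 4.75
tool_pos: [577.1, 60.9, 71.1]
tcp_rot: [-1.571, 0.001, 0.099]
ft_force: [0.5, -0.2, -0.0]
opening: 0.4
4.75 [577.14249329  60.85442612  71.12936079] [ 0.47611425 -0.19671635 -0.02998995] [0.0877611  0.0217744  0.00162027]
fin [([290.3, 210.7, 27.4, 15.4], 0.64), ([177.7, 221.9, 19.6, 11.6], 0.51)]
[286.27283216 213.21483322]
236 153
```

View pics/s3.png

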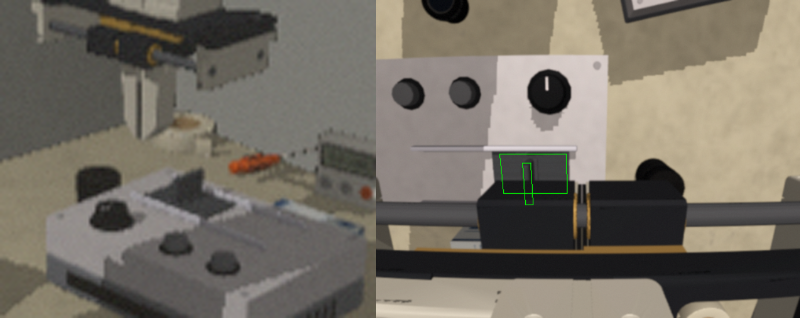

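Tip at (286,200) against TCP (286,213): again about 30 mm, with no contact. The fingers really are about 30 mm shorter than the TCP frame says, so I'll use force and picture for height and keep descending.

```bash
python3 -m handwheel '[[0,6,0,0,0,0,1],[0,12,0,0,0,0,1],[0,16,0,0,0,0,1],[0,16,0,0,0,0,1]]' && python3 -m handwheel '[[0,4,0,0,0,0,1],[0,8,0,0,0,0,1],[0,11,0,0,0,0,1],[0,11,0,0,0,0,1]]'
python3 - <<'E'
from h import *
s=monitor.observe();p=s['tool_pos'];print(s['time'],p,s['ft_force'],s['ft_torque'])
d=viewer.grab_frame('scene');im=cv2.cvtColor(d['frame'],cv2.COLOR_RGB2BGR)
b=proj(d,[p])[0];x,y=b.astype(int);print(b,x-50,y-60)
im=cv2.resize(im[y-50:y+30,x-45:x+65],None,fx=6,fy=6,interpolation=cv2.INTER_CUBIC);cv2.imwrite('pics/s4.png',im)
E
```

```text
time: 5.3
tool_pos: [576.7, 60.7, 54.8]
tcp_rot: [-1.571, 0.002, 0.099]
ft_force: [-0.9, -0.1, 0.0]
opening: 0.5
time: 5.7
tool_pos: [577.1, 60.8, 44.2]
tcp_rot: [-1.571, 0.001, 0.099]
ft_force: [-0.2, 0.7, 0.3]
opening: 0.5
5.7 [577.06056756  60.7792037   44.16673846] [-0.17732096  0.7380197   0.33107908] [0.03478977 0.01204477 0.05075396]
[286.17007404 223.97337331] 236 163
```

View pics/s4.png

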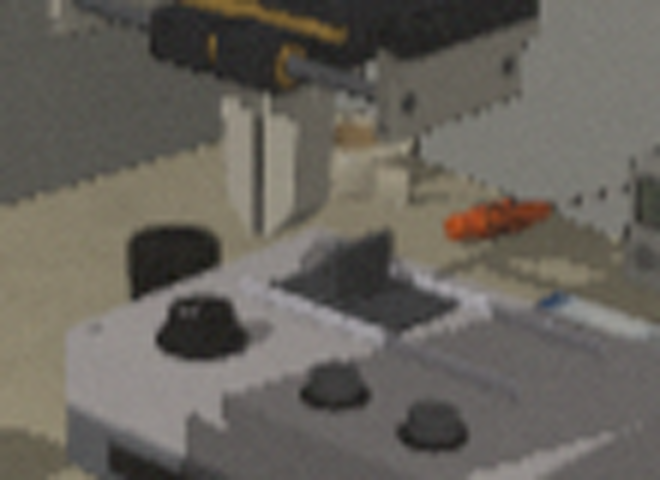

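No contact force at reported z 44, and the tip at (262,235) sits just left of the fin at real z ≈ 72, as intended. I'll push the fin open along tool -z.

```bash
python3 -m handwheel '[[0,0,-5,0,0,0,1],[0,0,-10,0,0,0,1],[0,0,-13,0,0,0,1],[0,0,-16,0,0,0,1],[0,0,-19,0,0,0,1],[0,0,-22,0,0,0,1],[0,0,-25,0,0,0,1],[0,0,-28,0,0,0,1],[0,0,-28,0,0,0,1]]'; python3 -m handwheel '[[0,0,-4,0,0,0,1],[0,0,-8,0,0,0,1],[0,0,-12,0,0,0,1],[0,0,-16,0,0,0,1],[0,0,-20,0,0,0,1],[0,0,-24,0,0,0,1],[0,0,-28,0,0,0,1],[0,0,-32,0,0,0,1],[0,0,-36,0,0,0,1],[0,0,-36,0,0,0,1]]'
python3 - <<'E'
from h import *
s=monitor.observe();p=s['tool_pos'];print(p,s['ft_force'],'unit',shift(np.r_[C,0],Y,p))
d=viewer.grab_frame('scene');print([(r['box'],r['confidence']) for r in finder.recognise(d,'guard_fin')][:2])
im=cv2.cvtColor(d['frame'],cv2.COLOR_RGB2BGR)
b=proj(d,[p])[0];x,y=b.astype(int)
im=cv2.resize(im[y-60:y+40,x-55:x+65],None,fx=4,fy=4,interpolation=cv2.INTER_CUBIC)
d=viewer.grab_frame('wrist');i2=cv2.cvtColor(d['frame'],cv2.COLOR_RGB2BGR)
cv2.imwrite('pics/s5.png',np.hstack([im[:400],i2[:400,120:440]]))
E
```

```text
time: 6.65
tool_pos: [580.3, 32.6, 44.8]
tcp_rot: [-1.571, -0.0, 0.099]
ft_force: [0.3, 0.6, -0.3]
opening: 0.4
time: 7.65
tool_pos: [583.9, -4.0, 44.7]
tcp_rot: [-1.571, 0.0, 0.098]
ft_force: [0.2, 0.1, 1.2]
opening: 0.4
[583.93806342  -4.04168341  44.73218597] [0.17625363 0.11191741 1.17963846] unit [ 25.2 -44.7  13.7]
[([301.7, 214.5, 27.0, 19.1], 0.61), ([176.6, 221.1, 22.0, 13.9], 0.44)]
```

View pics/s5.png

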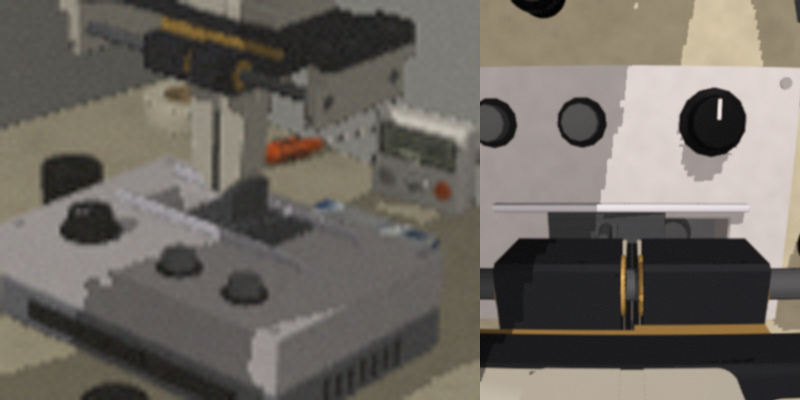

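The fin has moved: the scene view shows the guard slid right with the finger against it, and the well emerging at left. I'll continue to the end stop.

```bash
python3 -m handwheel '[[0,0,-3,0,0,0,1],[0,0,-6,0,0,0,1],[0,0,-9,0,0,0,1],[0,0,-11,0,0,0,1],[0,0,-11,0,0,0,1]]'; python3 -m handwheel '[[0,0,-1,0,0,0,1],[0,0,-2,0,0,0,1],[0,0,-2,0,0,0,1]]';python3 -m handwheel '[[0,0,-1,0,0,0,1],[0,0,-2,0,0,0,1],[0,0,-2,0,0,0,1]]'
python3 - <<'E'
from h import *
s=monitor.observe();p=s['tool_pos'];print(p,s['ft_force'],'unit',shift(np.r_[C,0],Y,p))
E
```

```text
time: 8.3
tool_pos: [585.0, -14.4, 44.7]
tcp_rot: [-1.571, 0.0, 0.099]
ft_force: [-0.6, 0.0, 0.4]
opening: 0.4
time: 8.6
tool_pos: [585.1, -15.8, 44.8]
tcp_rot: [-1.571, 0.0, 0.099]
ft_force: [0.5, 1.7, -0.2]
opening: 0.5
time: 8.9
tool_pos: [585.4, -18.0, 44.8]
tcp_rot: [-1.571, 0.0, 0.099]
ft_force: [-0.3, 1.0, 0.6]
opening: 0.3
[585.3502852  -17.96984955  44.75327107] [-0.29307994  1.02299574  0.57396553] unit [ 25.2 -44.8  -0.3]
```

```bash
for i in 1 2; do python3 -m handwheel '[[0,0,-1,0,0,0,1],[0,0,-2,0,0,0,1],[0,0,-2,0,0,0,1]]' | grep -E 'pos|force'; done; python3 -m handwheel '[[0,0,-1,0,0,0,1],[0,0,-2,0,0,0,1],[0,0,-2,0,0,0,1]]' | grep -E 'pos|force'
```

```text
tool_pos: [585.5, -20.0, 44.7]
ft_force: [-0.4, 1.3, 0.3]
tool_pos: [585.8, -22.0, 44.7]
ft_force: [-0.7, 1.7, -0.1]
tool_pos: [586.0, -24.0, 44.8]
ft_force: [-0.9, 1.3, 0.3]
```

```bash
python3 -m handwheel '[[0,0,-1,0,0,0,1],[0,0,-2,0,0,0,1],[0,0,-2,0,0,0,1]]' | grep -E 'pos|force'; python3 -m handwheel '[[0,0,-1,0,0,0,1],[0,0,-2,0,0,0,1],[0,0,-2,0,0,0,1]]' | grep -E 'pos|force'
python3 - <<'E'
from h import *
s=monitor.observe();p=s['tool_pos'];print(p,s['ft_force'],'unit',shift(np.r_[C,0],Y,p))
d=viewer.grab_frame('scene');im=cv2.cvtColor(d['frame'],cv2.COLOR_RGB2BGR)
b=proj(d,[p])[0];x,y=b.astype(int)
im=cv2.resize(im[y-50:y+40,x-60:x+70],None,fx=6,fy=6,interpolation=cv2.INTER_CUBIC);cv2.imwrite('pics/s6.png',im)
E
```

```text
tool_pos: [586.1, -26.0, 44.7]
ft_force: [-0.7, 1.8, 0.1]
tool_pos: [586.3, -27.6, 44.8]
ft_force: [0.4, 1.9, 0.2]
[586.34194949 -27.63138734  44.75497736] [0.4068772  1.91628801 0.23186262] unit [ 25.3 -44.8 -10. ]
```

View pics/s6.png

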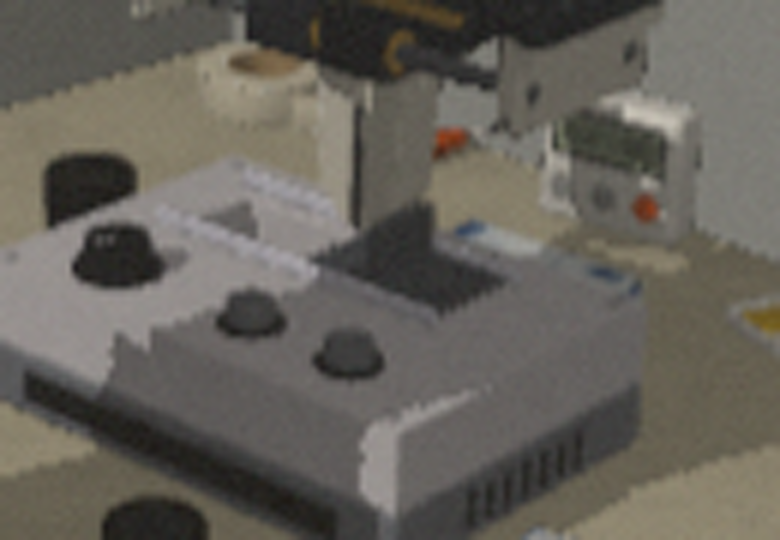

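The guard is nearly at the rails' right end ((505,275)), and the well shows light at (235,215). I'll continue until the force shows the stop.

```bash
python3 -m handwheel '[[0,0,-1,0,0,0,1],[0,0,-2,0,0,0,1],[0,0,-2,0,0,0,1]]' | grep -E 'pos|force'; python3 -m handwheel '[[0,0,-1,0,0,0,1],[0,0,-2,0,0,0,1],[0,0,-2,0,0,0,1]]' | grep -E 'pos|force'
```

```text
tool_pos: [586.3, -27.9, 44.7]
ft_force: [-0.7, 5.9, 1.5]
tool_pos: [586.3, -28.0, 44.7]
ft_force: [-1.5, 8.9, -0.0]
```

```bash
python3 - <<'E'
from h import *
d=viewer.grab_frame('top')
print([(r['box'],round(r['confidence'],2)) for r in finder.recognise(d,'guard_fin')][:3])
for g in (50,56,62): print(g,proj(d,unit2w(C,Y,[[25,40-g-31,63],[47,40-g-31,63],[25,40-g,85]])).round(1).tolist())
save(d,'t7')
E
```

```text
[([177.1, 300.8, 29.7, 23.5], 0.76)]
50 [[328.2, 198.1], [327.2, 185.9], [311.2, 197.6]]
56 [[331.5, 197.9], [330.6, 185.6], [314.7, 197.4]]
62 [[334.9, 197.6], [333.9, 185.4], [318.1, 197.1]]
```

The force rose to 8.9 N with no more travel, so the guard is at its end stop. I'll back off, rise, and move over the well.

```bash
python3 -m handwheel '[[0,0,4,0,0,0,1],[0,0,8,0,0,0,1],[0,-10,12,0,0,0,1],[0,-18,22,0,0,0,1],[0,-18,37,0,0,0,1],[0,-18,50,0,0,0,1],[0,-18,54,0,0,0,1],[0,-18,54,0,0,0,1],[0,-18,54,0,0,0,1]]'
python3 - <<'E'
from h import *
s=monitor.observe();p=s['tool_pos'];print(p,s['ft_force'],'unit',shift(np.r_[C,0],Y,p))
d=viewer.grab_frame('scene');im=cv2.cvtColor(d['frame'],cv2.COLOR_RGB2BGR)
W=unit2w(C,Y,[[25,40,60],[25,-22,85]]); print(proj(d,W),proj(d,[p+[0,0,28]]))
b=proj(d,[p])[0];x,y=b.astype(int);print(x-50,y-50)
im=cv2.resize(im[y-50:y+40,x-50:x+60],None,fx=4.4,fy=4.4,interpolation=cv2.INTER_CUBIC)
d=viewer.grab_frame('wrist');i2=cv2.cvtColor(d['frame'],cv2.COLOR_RGB2BGR);save(d,'w8')
for P in([[42,67,60],[42,13,60],[8,13,60],[8,67,60]],[[41,-19,85],[9,-19,85],[9,-25,85],[41,-25,85]]): cv2.polylines(i2,[np.int32(proj(d,unit2w(C,Y,P)))],True,(0,255,0),1)
cv2.imwrite('pics/s8.png',np.hstack([im[:396],i2[:396,120:430]]))
E
```

```text
time: 12.05
tool_pos: [581.1, 21.7, 62.4]
tcp_rot: [-1.571, 0.001, 0.099]
ft_force: [-0.3, -0.6, 0.0]
opening: 0.5
[581.12513464  21.73070982  62.44322619] [-0.33972597 -0.5634843   0.04892671] unit [ 25.  -62.4  39.6]
[[298.87910605 222.45137384]
 [320.62376784 219.97419206]] [[299.24900371 209.98310837]]
249 171
```

View pics/s8.png

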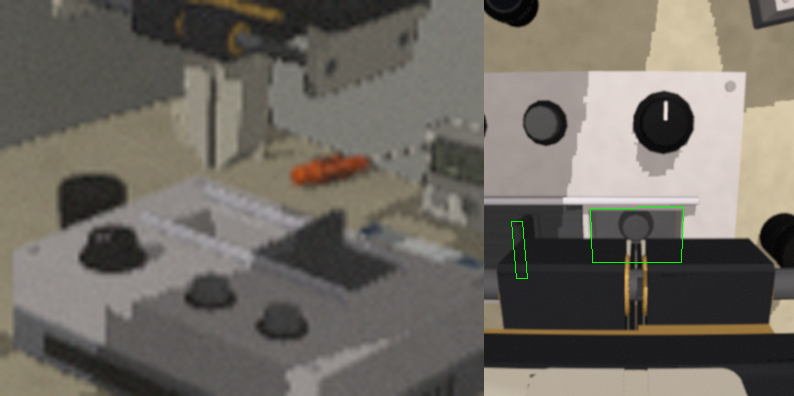

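The wrist view shows the guard fully open: its edge is at column 583, about 5 mm right of the well edge, as expected. The key is at (636,227), centred under the fingers. I'll descend into the well.

```bash
python3 -m handwheel '[[0,8,0,0,0,0,1],[0,18,0,0,0,0,1],[0,28,0,0,0,0,1],[0,34,0,0,0,0,1],[0,40,0,0,0,0,1],[0,40,0,0,0,0,1]]' | grep -E 'pos|force'; python3 -m handwheel '[[0,2,0,0,0,0,1],[0,4,0,0,0,0,1],[0,6,0,0,0,0,1],[0,6,0,0,0,0,1]]' | grep -E 'pos|force'; python3 -m handwheel '[[0,2,0,0,0,0,1],[0,4,0,0,0,0,1],[0,4,0,0,0,0,1]]' | grep -E 'pos|force'
```

```text
tool_pos: [580.5, 22.0, 21.5]
ft_force: [-0.5, 0.5, -0.5]
tool_pos: [581.3, 22.0, 16.7]
ft_force: [-0.2, 0.1, 0.2]
tool_pos: [581.2, 22.0, 12.5]
ft_force: [-0.8, 0.8, 0.7]
```

```bash
for i in 1; do python3 -m handwheel '[[0,1,0,0,0,0,1],[0,2,0,0,0,0,1],[0,2,0,0,0,0,1]]' | grep -E 'pos|force'; done;  python3 -m handwheel '[[0,1,0,0,0,0,1],[0,2,0,0,0,0,1],[0,2,0,0,0,0,1]]' | grep -E 'pos|force'; python3 -m handwheel '[[0,1,0,0,0,0,1],[0,2,0,0,0,0,1],[0,2,0,0,0,0,1]]' | grep -E 'pos|force'
```

```text
tool_pos: [581.3, 22.0, 10.6]
ft_force: [0.2, 0.8, 0.6]
tool_pos: [581.2, 22.0, 8.6]
ft_force: [0.9, -0.5, -0.5]
tool_pos: [581.2, 22.0, 6.6]
ft_force: [-0.2, -0.7, -0.7]
```

```bash
python3 -m handwheel '[[0,1,0,0,0,0,1],[0,2,0,0,0,0,1],[0,2,0,0,0,0,1]]' | grep -E 'pos|force'; python3 -m handwheel '[[0,1,0,0,0,0,1],[0,2,0,0,0,0,1],[0,2,0,0,0,0,1]]' | grep -E 'pos|force'
```

```text
tool_pos: [581.2, 22.0, 4.6]
ft_force: [0.2, -0.2, -0.4]
tool_pos: [581.4, 22.1, 2.8]
ft_force: [-0.5, -0.3, 3.3]
```

Contact at reported z ≈ 4.5, force 3.3 N. I'll press to the bottom and hold.

```bash
python3 -m handwheel '[[0,1.5,0,0,0,0,1],[0,3,0,0,0,0,1],[0,4.5,0,0,0,0,1],[0,6,0,0,0,0,1],[0,7,0,0,0,0,1],[0,7,0,0,0,0,1],[0,7,0,0,0,0,1],[0,7,0,0,0,0,1],[0,7,0,0,0,0,1]]'
```

```text
time: 15.85
tool_pos: [581.6, 22.0, -1.2]
tcp_rot: [-1.572, -0.0, 0.099]
ft_force: [-10.1, -1.6, 28.6]
opening: 0.4
```

The key is firmly at its stop at 28 N. I'll ease off slightly while still holding it down.

```bash
python3 -m handwheel '[[0,-1,0,0,0,0,1],[0,-2,0,0,0,0,1],[0,-2,0,0,0,0,1],[0,-2,0,0,0,0,1],[0,-2,0,0,0,0,1],[0,-2,0,0,0,0,1],[0,-2,0,0,0,0,1],[0,-2,0,0,0,0,1],[0,-2,0,0,0,0,1],[0,-2,0,0,0,0,1],[0,-2,0,0,0,0,1],[0,-2,0,0,0,0,1]]'; python3 -m handwheel '[[0,0,0,0,0,0,1],[0,0,0,0,0,0,1],[0,0,0,0,0,0,1],[0,0,0,0,0,0,1]]'
```

```text
time: 17.05
tool_pos: [581.5, 22.0, -0.9]
tcp_rot: [-1.571, -0.0, 0.099]
ft_force: [-5.2, 0.2, 14.7]
opening: 0.1
time: 17.45
tool_pos: [581.5, 22.0, -0.9]
tcp_rot: [-1.571, -0.0, 0.099]
ft_force: [-4.6, -0.3, 14.8]
opening: 0.4
```

Held at the stop from about 15.4 s to 17.45 s, just over 2 s. Now I'll release, rise above the fin, and cross to its right side.

```bash
python3 -m handwheel '[[0,-6,0,0,0,0,1],[0,-16,0,0,0,0,1],[0,-30,0,0,0,0,1],[0,-45,0,0,0,0,1],[0,-60,0,0,0,0,1],[0,-74,0,0,0,0,1],[0,-74,0,0,0,0,1]]';python3 -m handwheel '[[0,0,-10,0,0,0,1],[0,0,-25,0,0,0,1],[0,0,-40,0,0,0,1],[0,0,-55,0,0,0,1],[0,0,-70,0,0,0,1],[0,0,-82,0,0,0,1],[0,0,-88,0,0,0,1],[0,0,-88,0,0,0,1],[0,0,-88,0,0,0,1]]'
python3 - <<'E'
from h import *
s=monitor.observe();p=s['tool_pos'];print(p,s['ft_force'],'unit',shift(np.r_[C,0],Y,p))
E
```

```text
time: 18.15
tool_pos: [583.5, 22.2, 74.7]
tcp_rot: [-1.571, -0.005, 0.099]
ft_force: [1.1, 0.4, 0.3]
opening: 0.7
time: 19.05
tool_pos: [590.1, -64.9, 71.7]
tcp_rot: [-1.57, 0.0, 0.1]
ft_force: [0.0, 1.2, -0.6]
opening: 0.2
[590.05593511 -64.85172187  71.69639011] [ 0.04304133  1.20945799 -0.58970973] unit [ 25.3 -71.7 -47.4]
```

```bash
python3 -m handwheel '[[0,8,0,0,0,0,1],[0,18,0,0,0,0,1],[0,26,0,0,0,0,1],[0,32,0,0,0,0,1],[0,32,0,0,0,0,1]]' | grep -E 'pos|force';python3 -m handwheel '[[0,0,4,0,0,0,1],[0,0,8,0,0,0,1],[0,0,11,0,0,0,1],[0,0,14,0,0,0,1],[0,0,17,0,0,0,1],[0,0,21,0,0,0,1],[0,0,25,0,0,0,1],[0,0,29,0,0,0,1],[0,0,33,0,0,0,1],[0,0,36,0,0,0,1],[0,0,36,0,0,0,1]]'| grep -E 'pos|force'
```

```text
tool_pos: [588.9, -65.2, 38.2]
ft_force: [-0.2, 0.5, 0.3]
tool_pos: [586.8, -28.6, 40.0]
ft_force: [-0.4, -0.2, 2.7]
```

```bash
python3 -m handwheel '[[0,0,4,0,0,0,1],[0,0,8,0,0,0,1],[0,0,12,0,0,0,1],[0,0,16,0,0,0,1],[0,0,20,0,0,0,1],[0,0,24,0,0,0,1],[0,0,28,0,0,0,1],[0,0,30,0,0,0,1],[0,0,30,0,0,0,1]]'| grep -E 'pos|force'; python3 -m handwheel '[[0,0,2,0,0,0,1],[0,0,4,0,0,0,1],[0,0,4,0,0,0,1]]'| grep -E 'pos|force';python3 -m handwheel '[[0,0,1,0,0,0,1],[0,0,2,0,0,0,1],[0,0,2,0,0,0,1]]'| grep -E 'pos|force'
```

```text
tool_pos: [583.5, 1.0, 39.7]
ft_force: [1.3, -0.6, 1.9]
tool_pos: [583.1, 3.6, 39.7]
ft_force: [2.1, -1.8, 2.7]
tool_pos: [583.0, 3.8, 39.7]
ft_force: [1.6, -6.5, 1.0]
```

```bash
python3 -m handwheel '[[0,0,1,0,0,0,1],[0,0,2,0,0,0,1],[0,0,2,0,0,0,1]]'| grep -E 'pos|force'
python3 -m handwheel '[[0,0,-5,0,0,0,1],[0,0,-10,0,0,0,1],[0,-15,-16,0,0,0,1],[0,-35,-30,0,0,0,1],[0,-60,-55,0,0,0,1],[0,-80,-90,0,0,0,1],[0,-100,-125,0,0,0,1],[0,-110,-130,0,0,0,1],[0,-110,-130,0,0,0,1]]'
python3 - <<'E'
from h import *
d=viewer.grab_frame('wrist');i2=cv2.cvtColor(d['frame'],cv2.COLOR_RGB2BGR);save(d,'w9')
print(proj(d,unit2w(C,Y,[[25,40,85],[25,71,63],[25,9,63],[-42,-55,70],[-42,55,74]])))
for t in('guard_fin','front_key_left','front_key_right'): print(t,[(r['box'],round(r['confidence'],2)) for r in finder.recognise(d,t)][:2])
for P in([[42,67,60],[42,13,60],[8,13,60],[8,67,60]],): cv2.polylines(i2,[np.int32(proj(d,unit2w(C,Y,P)))],True,(0,255,0),1)
im=cv2.cvtColor(viewer.grab_frame('scene')['frame'],cv2.COLOR_RGB2BGR)
im=cv2.resize(im[190:290,240:370],(520,400),interpolation=cv2.INTER_CUBIC)
cv2.imwrite('pics/s9a.png',im);cv2.imwrite('pics/s9.png',cv2.resize(np.hstack([im,i2[:400]]),(800,296)))
E
```

```text
tool_pos: [583.0, 4.0, 39.7]
ft_force: [2.2, -8.6, 1.8]
time: 23.35
tool_pos: [596.8, -123.1, 152.2]
tcp_rot: [-1.572, -0.003, 0.096]
ft_force: [1.0, 0.7, -0.2]
opening: 0.5
[[456.64496098 206.87316152]
 [478.29315492 200.59231399]
 [407.87804951 200.70129133]
 [337.37110814 118.54058888]
 [477.9677227  120.02972579]]
guard_fin [([404.2, 174.3, 76.2, 52.8], 0.57)]
front_key_left []
front_key_right [([326.5, 108.3, 21.3, 27.2], 0.57)]
```

View pics/s9.png

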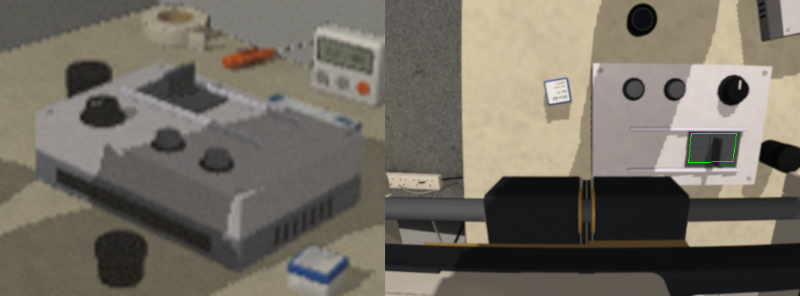

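```bash
python3 - <<'E'
import cv2,numpy as np
g=cv2.cvtColor(cv2.imread('pics/w8.png'),cv2.COLOR_BGR2GRAY)
print('open row 212 cols 240:340',g[209:215,240:340].mean(0).astype(int).tolist())
g=cv2.cvtColor(cv2.imread('pics/w9.png'),cv2.COLOR_BGR2GRAY)
print('closed cols 395:490',g[184:188,395:490].mean(0).astype(int).tolist())
E
```

```text
open row 212 cols 240:340 [97, 98, 98, 97, 98, 97, 97, 96, 97, 98, 97, 97, 97, 98, 97, 97, 95, 91, 85, 80, 75, 72, 72, 71, 71, 71, 71, 72, 73, 72, 73, 73, 73, 73, 73, 72, 72, 72, 72, 73, 72, 74, 74, 76, 79, 85, 91, 96, 98, 98, 98, 99, 98, 98, 98, 98, 97, 98, 98, 98, 99, 98, 97, 98, 98, 98, 98, 98, 97, 97, 97, 98, 102, 103, 103, 103, 104, 112, 126, 135, 144, 149, 149, 149, 149, 150, 149, 148, 148, 149, 160, 183, 200, 205, 205, 206, 207, 206, 206, 207]
closed cols 395:490 [181, 179, 179, 180, 182, 184, 186, 188, 189, 190, 190, 185, 161, 115, 74, 65, 69, 69, 69, 69, 70, 70, 69, 71, 70, 70, 70, 71, 69, 70, 68, 69, 69, 68, 69, 68, 71, 69, 69, 69, 69, 68, 63, 58, 62, 68, 69, 65, 54, 47, 45, 47, 48, 53, 55, 60, 62, 63, 64, 65, 67, 68, 69, 69, 70, 70, 69, 70, 70, 70, 69, 68, 70, 69, 69, 69, 69, 70, 68, 68, 68, 69, 70, 81, 115, 153, 177, 191, 197, 199, 200, 201, 202, 203, 203]
```

Final views: the guard covers the well, with plate edges at columns 408 and 479 against 408 and 478 predicted for closed. The bystanders in view stand where they were, and the arm is clear. I'm handing the job in.

```bash
python3 -c "
from cell import workorder,monitor
s=monitor.observe();print(s['time'],s['ft_force']);print(workorder.close_job())"
```

```text
23.6 [ 0.13728497 -0.26808927  0.23475465]
the job is handed in; nothing more can be done
None
```

The job is done and handed in at 23.6 s. I opened the guard, pressed and held the reset key for about 2 s, let it spring up, and closed the guard again.

- **Guard open:** I pushed the fin until it stopped moving, at 8.9 N. The wrist picture showed the plate edge clear of the well.
- **Reset key:** It met the fingertips at 3.3 N and reached its stop. I held it there from about 15.4 to 17.5 s. The force was 28 N at first, more than intended, and I eased it to about 15 N.
- **Guard closed:** I pushed the fin back to its stop, at 8.6 N. In the last wrist picture the plate edges were at columns 408 and 479, against 408 and 478 predicted for closed.
- **Surroundings:** The arm ended clear of everything with no contact force. The can, loupe and coverslip box were where they started, and so was the part of the slide pack still in view. The path stayed well clear of the front keys, and they look up in the last pictures.

**Checks that disagreed or were missing:**
- **Fingertip height:** The real fingertips sat about 30–34 mm above the reported TCP, seen in the pictures and borne out by contact. I set heights from pictures and force instead.
- **Guard travel:** The two stop positions fit the full 62 mm only if the shut fingers are about 24 mm thick, with a sideways offset of about 3 mm. I did not measure either.
- **Key spring-up:** I did not look into the well after letting the key go, so its return was not seen.

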